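# Mount the bobbin and hold the inspection torch on it

### The arm

A 6-joint arm with a two-finger parallel gripper is mounted at the origin on the work surface. World frame = base frame: x ahead of the robot, y to its left, z up, the work surface at z = 0. Lengths are in m, angles in degrees, forces in N, time in s.
With the tool pointing down it reaches from about 0.3 to 0.75 m from the base axis. Payload 8.5 kg.
Tool frame: the origin (TCP) lies midway between the tips of the shut fingers; the grasp point (between the pads) lies 19 mm behind it (env.grip_depth is the distance from the TCP to the grasp point, in m); x points along the fingers, y is the direction in which the jaws open and shut, and the axes are right-handed (so a half turn about x gives the same grasp; the last joint's range is limited). The gripper opens to 85 mm and grips with 20 to 120 N. Pads are 22 mm wide; open, the fingers measure 114 mm over their backs; the gripper's body (76 mm by 85 mm) begins 54 mm behind the grasp point. The pads swing forward as they close: fully open they stand 13 mm farther back than shut.
Start: joints at [58.539, 21.807, 74.336, -0, 83.858, -12.336], TCP at [0.18, 0.52, 0.231] pointing down, gripper open.
Joint ranges: [-178.18, 178.18], [-50.72, 133.34], [12.68, 142.11], [-81.47, 261.47], [9.98, 163.14], [-165.26, 165.26]. Speed limits (degrees/s): [136.94, 136.94, 180, 180, 180, 180].

### API

Orientations are given as a 3x3 rotation matrix whose columns are the frame's x, y, z axes.
In Python, from rig import env gives the robot as it stands.
- The arm moves only by the tool play_rows, never from a script. Its arguments are lists of equal length, an entry for each row: "travel": the shift along the world's x, y, z in cm, a list of three; "rotation": the turn, a rotation vector about the world's x, y, z in rad, a list of three; "claw": the finger opening in cm, from 0 to 8.54. A call has 1 to 12 rows; each row shifts and turns the pose as measured when the row begins; what a row does not reach is not made up. A row lasts 1/12 s, in which the tool goes at most 41.7 mm and 7.16 degrees, less where a joint would pass 70% of its speed; a pose out of reach is approached as far as the arm can. A call is refused whole if a number of a shift passes 4.17 or a number of a turn 0.125, either way. A call with a gripper value outside its range is refused whole. The fingers move at their own pace and stop on an object; "squeeze" is the grip in N (left out, the last holds). Time passes only in rows, so rows that do not move let the fingers close. It gives the time, the measured TCP pose, the force and the opening at its end, in the units of the state.
- env.observe(): the state, without advancing time (a new reading comes with each control period).
- env.get_image(name): name is "scene" or "top"; returns the picture (400x640x3 uint8, red, green, blue); there is no depth.
- env.camera_info(name): a dict with "vertical_fov" (degrees; the focal length in pixels is half the picture's height over the tangent of half this angle, whatever the lens; pixels are square), "cx", "cy" (the principal point, pixels), "D" ([k1, k2, p1, p2, k3] as OpenCV has them; the pictures are not rectified), "eye" and "rotation" of the camera in the world. Camera axes: x right, y down, z forward; pixel columns grow to the right and rows downward; lengths in m; the calibration is good to about 2 mm. A picture is of the moment at which its call begins. camera_info takes no time and is no camera call.
- env.close_job(): hands the job in, once; it reports no verdict.
The state is a dict: "time_s": time; "q": joint angles; "qvel": joint speeds; "joint_efforts": joint torques, N m; "position": TCP position; "tool_rot": TCP orientation; "ft_force": force on the tool from outside, world axes, zero at the start; "wrist_torque": the same for the moment, N m; "grip_width": finger opening in m.
Only numpy, scipy, OpenCV 4.12 (cv2) and the standard library are available. Lean on these libraries where they do the work, as an engineer would, in place of code of your own. Each camera call takes 0.05 s, during which the arm holds its last target.

### The job

Get the machined bobbin ready for its surface inspection: take it from the steel tray, put it on the upright spindle of the inspection stage, fully down, and let go of it. Then draw the pocket torch out of its rack and turn it to a slant, about halfway between upright and level, so that its lens points down at the bobbin from about 10 cm away, touching neither the bobbin nor the stage. Finish while holding the torch still, up there in the gripper - do not put it down or let it go - and leave the other things on the bench where they are.

Things in the scene. Friction and masses are not known exactly. Their poses are not given: they have to be found in the camera images.
- stage_seat (a point): Inspection stage, fixed to the bench: a round grey base 90 mm across and 15 mm high with a bright steel upright spindle 12 mm in diameter in its middle, which rises 55 mm above the base's top and narrows to 6 mm over its last 8 mm. This point lies on the spindle's axis on top of the base, where the bobbin's underside sits; z is up.
- bobbin_center (a point): The bobbin to mount: a bare aluminium spool standing on end 45 mm high, flanges 50 mm across and 10 mm thick, 34 mm waist, 16 mm through bore, 130 g. This point is its centre, on the bore's axis 22.5 mm above its underside; z runs along the bore and points up. It stands loose in the tray; it can be gripped across its flanges from above.
- tray: Shallow stainless tray on the bench, 150 x 210 mm, rim 8 mm high, 3 mm thick floor and walls. Origin: centre of its underside; its long side runs along its y axis. The bobbin and the bushing stand in it, 100 mm apart along its long side, either way round.
- bushing_center (a point): Bystander in the tray: a plain aluminium bushing without flanges, 38 mm across, 28 mm high. This point is its centre.
- rack: White plastic rack, fixed to the bench, 70 x 250 x 50 mm high, with three round wells of 34 mm diameter, 40 mm deep (floor 10 mm above the bench), 75 mm apart in a row along its y axis. Origin: centre of its underside. One well holds the torch, the others the vial and the brush, in any order. Open fingers have most room when they close along the rack's x axis, across the row.
- torch_center (a point): The pocket torch, upright and lens down in a well of the rack, the tallest thing there: 130 mm long, 120 g; bright head 30 mm across for 30 mm from the lens, then a round dark barrel 24 mm across up to 118 mm, then a bright tail cap 25 mm across with a rubber button. This point is its centre, 65 mm from the lens face; z runs along it from lens to tail.
- torch_lens (a point): Centre of the torch's lens face, at its lower end; z runs along the torch from the lens towards the tail, so the beam leaves along -z.
- torch: The same torch as a body; its origin is the centre of the lens face, axes as at the lens. 90 mm of it stands out of the rack; its barrel can be gripped from above, 80 to 105 mm from the lens.
- bobbin: The same bobbin as a body; origin at the centre of its underside, z up along the bore.
- stage: The same inspection stage as a body; origin at the centre of its underside, on the bench.
- vial_center (a point): Bystander in the rack: amber glass vial with a white cap, 28 mm across, 70 mm high. This point is its centre.
- brush_center (a point): Bystander in the rack: short wooden lens brush, tuft up, 28 mm across, 74 mm high. This point is its centre.
- bottle_center (a point): Bystander: white plastic bottle, 56 mm across, 140 mm high, on the bench beyond the stage. This point is its centre.
- dish_center (a point): Bystander: glass dish, 90 mm across, 15 mm high, on the bench beyond the stage. This point is its centre.

How it is judged (in metres and radians):
On the way, in this order (a step that is already met when the one before it is completed fails the run):
1. the bobbin sits fully down on the spindle and is let go (horizontal distance between bobbin_center and stage_seat below 0.006 m and z of bobbin_center in the frame of stage_seat between 0.018 and 0.026 m and angle between bobbin_center's own z axis and vertical below 0.08 rad and contact force between the fingers and bobbin below 0.1 N), for 0.2 s.
2. the torch is gripped and drawn clear of the rack (z of torch_lens in the frame of rack above 0.06 m and contact force between the fingers and torch above 1 N and contact force between torch and rack below 0.05 N), for 0.1 s.
At the end, for the whole second after the job is handed in: Bobbin upright on the spindle, fully down within 3.5 mm, untouched. Torch held still by the fingers alone, lens over 60 mm and centre over 100 mm up, 30 to 65 degrees from vertical, lens down, bobbin centre 60 to 160 mm ahead of the lens and within 30 mm of the beam line in each cross axis (all of step 1 and contact force between the fingers and torch above 1 N and height (world z) of torch_lens above 0.06 m and angle between torch_lens's own z axis and vertical between 0.52 and 1.13 rad and height (world z) of torch_center above 0.1 m and x of bobbin_center in the frame of torch_lens between -0.03 and 0.03 m and y of bobbin_center in the frame of torch_lens between -0.03 and 0.03 m and z of bobbin_center in the frame of torch_lens between -0.16 and -0.06 m and linear speed of torch below 0.03 m/s and contact force between torch and rack below 0.05 N and contact force between torch and stage below 0.05 N and contact force between torch and bobbin below 0.05 N and contact force between torch and tray below 0.05 N); the arm keeps its last pose, push and grip.
It fails at once if the torch knocks against the bobbin or the stage (contact force between torch and bobbin above 0.5 N or contact force between torch and stage above 0.5 N).
It fails at once if a bystander (vial, brush, bushing, bottle or dish) is moved by more than 25 mm (distance of any of vial_center, brush_center, bushing_center, bottle_center, dish_center from where it was at the start of the episode above 0.025 m).
It also fails if it takes over 48 s, if anything falls off the work surface, if the arm or the gripper's body presses on something with over 40 N, if the wrist force passes 120 N, or if a joint passes its speed limit or range.

## Working session

There is one attempt and no reset: what is moved stays moved. The work goes in short steps, Python scripts to look and compute and a tool call to move; the robot and the scene stay as the last step left them, time stands still between calls to the robot, and variables do not carry over. Pictures are saved under pics/ and viewed, and the job is handed in when it is done.

Besides the shell and the picture viewer there is one more tool, called after "Request:" as name(argument=value, ...), one argument or row to a line, values as JSON. play_rows: Moves the arm, as the interface text tells. Its arguments: {"type":"object","properties":{"travel":{"type":"array","items":{"type":"array","items":{"type":"number"}}},"rotation":{"type":"array","items":{"type":"array","items":{"type":"number"}}},"claw":{"type":"array","items":{"type":"number"}},"squeeze":{"type":"number"}},"required":["travel","rotation","claw"]}

```bash
mkdir -p pics; ls; python3 - <<'E'
from rig import env
import cv2
print(env.observe())
for n in("scene","top"):
    im=env.get_image(n); cv2.imwrite(f"pics/{n}0.png",im[:,:,::-1]); print(n,env.camera_info(n))
E
```

```text
pics
{'time_s': 0.0, 'q': array([ 5.85387398e+01,  2.18387498e+01,  7.43857702e+01, -2.00388417e-03,
        8.38573270e+01, -1.23361419e+01]), 'qvel': array([ 0.09291015,  0.05162513, -0.06884732, -0.01710939, -0.02524048,
        0.01694723]), 'joint_efforts': array([-1.38350766e-03, -4.48442531e+01, -2.31279981e+01, -2.28463887e-04,
        4.53977671e-03, -4.06848528e-05]), 'position': array([0.18005051, 0.51937444, 0.23072679]), 'tool_rot': array([[-7.15904495e-04,  3.27628068e-01,  9.44806507e-01],
       [-1.23665096e-03,  9.44805737e-01, -3.27628738e-01],
       [-9.99998979e-01, -1.40294676e-03, -2.71229107e-04]]), 'ft_force': array([0.09120431, 0.20780949, 0.3817524 ]), 'wrist_torque': array([ 0.0210994 , -0.01107981,  0.00878643]), 'grip_width': 0.08511888346992753}
scene {'vertical_fov': 43.605168804392804, 'cx': 324.2253816143924, 'cy': 203.11287063506546, 'D': array([-0.01612729,  0.        ,  0.        ,  0.        ,  0.        ]), 'eye': array([ 1.37850276, -0.72479108,  0.83667097]), 'rotation': array([[ 0.68179658,  0.42555024, -0.59502976],
       [ 0.73152136, -0.4026849 ,  0.55020122],
       [-0.00547124, -0.81040229, -0.58584827]])}
top {'vertical_fov': 50.53996257198412, 'cx': 309.50550794913977, 'cy': 190.93349726276205, 'D': array([0.01277264, 0.        , 0.        , 0.        , 0.        ]), 'eye': array([ 0.41006853, -0.01912425,  1.14306961]), 'rotation': array([[ 0.0180742 , -0.98221647,  0.18688   ],
       [-0.99975055, -0.01530124,  0.01627012],
       [-0.01312128, -0.18712745, -0.98224801]])}
```

View pics/scene0.png

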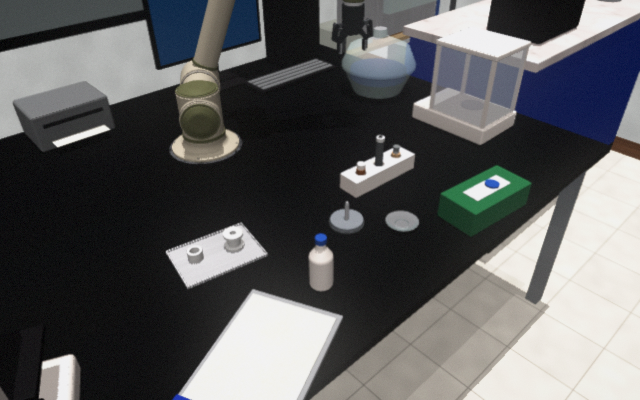

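View pics/top0.png

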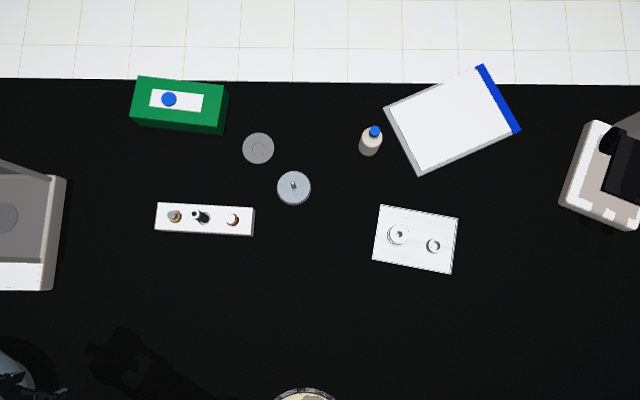

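The scene view shows the tray (bobbin at about 233,238, bushing at 195,254), the stage (347,220) and the rack, with the torch in its middle well (380,150). The top view shows the bobbin at (398,234), the stage at (294,187) and the torch at (200,216). Next I'll enlarge these.

```bash
cat > h.py <<'E'
import numpy as np, cv2
from rig import env
def cam(n):
    c=env.camera_info(n); f=200/np.tan(np.radians(c['vertical_fov'])/2)
    K=np.array([[f,0,c['cx']],[0,f,c['cy']],[0,0,1]]); return K,np.array(c['D']),np.array(c['eye']),np.array(c['rotation'])
def ray(n,u,v):
    K,D,e,R=cam(n); p=cv2.undistortPoints(np.array([[[u,v]]],float),K,D)[0,0]
    d=R@np.array([p[0],p[1],1]); return e,d/np.linalg.norm(d)
def at_z(n,u,v,z):
    e,d=ray(n,u,v); return e+d*(z-e[2])/d[2]
def proj(n,P):
    K,D,e,R=cam(n); P=np.atleast_2d(P).astype(float)
    return cv2.projectPoints(P,cv2.Rodrigues(R.T)[0],-R.T@e,K,D)[0][:,0]
def crop(src,out,x0,y0,w,h,s):
    im=cv2.imread(src)[y0:y0+h,x0:x0+w]; im=cv2.resize(im,None,fx=s,fy=s,interpolation=cv2.INTER_CUBIC)
    for k in range(0,w,10):
        cv2.line(im,(k*s,0),(k*s,4),(0,255,255),1); 
        if k%20==0: cv2.putText(im,str(x0+k),(k*s,14),0,.35,(0,255,255),1)
    for k in range(0,h,10):
        cv2.line(im,(0,k*s),(4,k*s),(0,255,255),1)
        if k%20==0: cv2.putText(im,str(y0+k),(6,k*s+4),0,.35,(0,255,255),1)
    cv2.imwrite(out,im)
E
python3 - <<'E'
from h import *
crop("pics/top0.png","pics/t_tray.png",365,195,100,85,7)
crop("pics/top0.png","pics/t_rack.png",150,165,165,80,4)
crop("pics/scene0.png","pics/s_tray.png",160,215,115,75,6)
crop("pics/scene0.png","pics/s_rack.png",320,125,110,110,5)
E
```

```text
(no output)
```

View pics/t_tray.png

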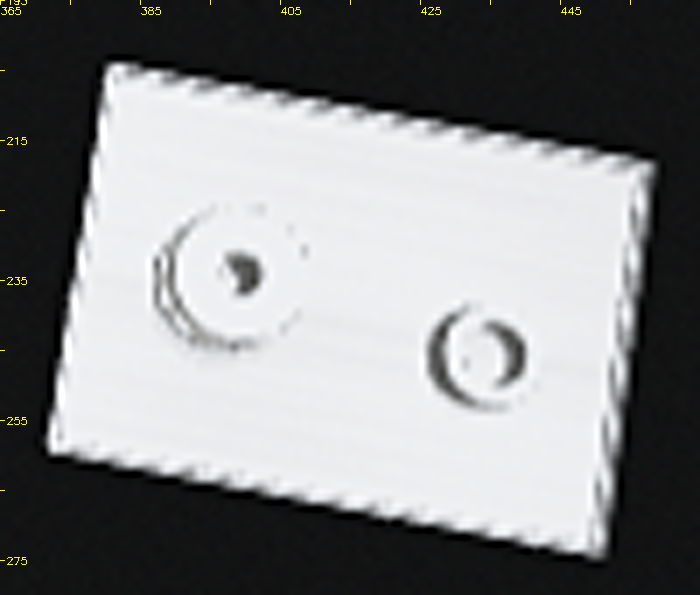

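View pics/t_rack.png

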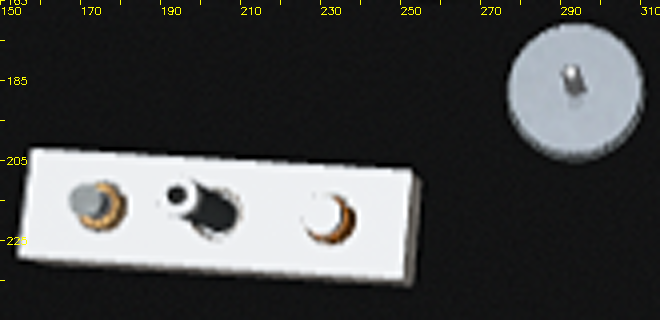

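View pics/s_tray.png

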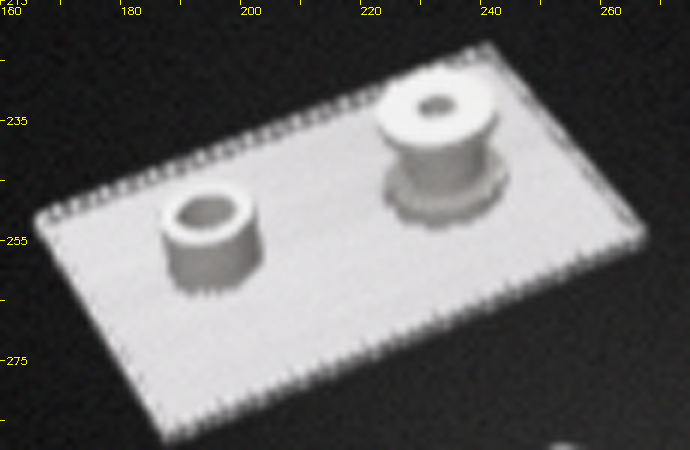

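View pics/s_rack.png

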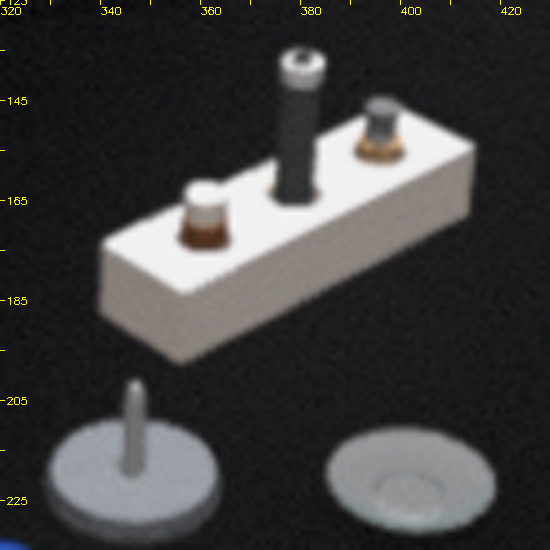

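```bash
python3 - <<'E'
from h import *
np.set_printoptions(precision=4,suppress=True)
def both(name,t,s,z):
    a=at_z("top",*t,z);b=at_z("scene",*s,z)
    e1,d1=ray("top",*t);e2,d2=ray("scene",*s)
    A=np.stack([d1,-d2],1);k=np.linalg.lstsq(A,e2-e1,rcond=None)[0]
    p,q=e1+k[0]*d1,e2+k[1]*d2
    print(name,"top",a[:2],"scene",b[:2],"tri",(p+q)/2,"gap mm",1e3*np.linalg.norm(p-q))
both("bobbin top",(399.3,233.7),(231.2,232.5),.048)
both("bushing top",(435,245),(193.5,250.3),.031)
both("stage disc",(293.8,187.1),(346.8,218.5),.015)
both("spindle tip",(292.6,181.8),(347,201.2),.070)
both("torch tail",(194.4,213.9),(380.4,136.6),.140)
tc=[(380.5,204.5),(458,218),(450.5,274),(372,259.5)];sc=[(241.5,222),(267,254),(187.5,288.5),(166,252)]
T=np.array([at_z("top",*c,.008) for c in tc])[:,:2];S=np.array([at_z("scene",*c,.008) for c in sc])[:,:2]
print(T,T.mean(0));print(S,S.mean(0))
for X in (T,):print([np.linalg.norm(X[i]-X[i-1]) for i in range(4)], np.degrees(np.arctan2(*(X[0]-X[1])[::-1])),np.degrees(np.arctan2(*(X[3]-X[2])[::-1])))
rc=[(157.5,202.2),(253.7,207.7),(251.2,235),(154.2,229.2)]
X=np.array([at_z("top",*c,.05) for c in rc])[:,:2];print("rack",X,X.mean(0),[np.linalg.norm(X[i]-X[i-1]) for i in range(4)], np.degrees(np.arctan2(*(X[0]-X[1])[::-1])),np.degrees(np.arctan2(*(X[3]-X[2])[::-1])))
E
```

```text
bobbin top top [ 0.51  -0.234] scene [ 0.5095 -0.2381] tri [ 0.5092 -0.2358  0.0466] gap mm 3.6366766910235584
bushing top top [ 0.4839 -0.329 ] scene [ 0.4847 -0.334 ] tri [ 0.4831 -0.3313  0.0283] gap mm 3.671632208042072
stage disc top [0.6346 0.0424] scene [0.6374 0.0428] tri [0.6356 0.0433 0.0135] gap mm 2.000175385817336
spindle tip top [0.6376 0.0429] scene [0.6347 0.0446] tri [0.637  0.0426 0.0722] gap mm 0.4702509222966229
torch tail top [0.5407 0.2718] scene [0.5415 0.2738] tri [0.5413 0.2726 0.1401] gap mm 1.9420180159779854
[[ 0.5917 -0.193 ]
 [ 0.5584 -0.3993]
 [ 0.4108 -0.3728]
 [ 0.4444 -0.1686]] [ 0.5013 -0.2834]
[[ 0.4472 -0.1676]
 [ 0.597  -0.1968]
 [ 0.5659 -0.4028]
 [ 0.4174 -0.3765]] [ 0.5069 -0.2859]
[np.float64(0.14927971964477796), np.float64(0.20902076079133539), np.float64(0.1499938252218718), np.float64(0.2069218942499631)] 80.850777932438 80.65959204023201
rack [[0.5818 0.3969]
 [0.5712 0.1439]
 [0.5    0.1473]
 [0.5109 0.3994]] [0.541  0.2719] [np.float64(0.0709159279160706), np.float64(0.2532629783401486), np.float64(0.07128214569404097), np.float64(0.25235219711740625)] 87.61139923596635 87.52816535323852
```

Sizes and positions agree with the data sheet: bobbin ≈ (0.5095, −0.235), stage ≈ (0.636, 0.043), torch ≈ (0.541, 0.272) and rack yaw −2.4°. I'll move above the bobbin with the jaw along world x.

Request:
play_rows(
  travel=[
    [1.4,-3.2,0],
    [1.4,-3.2,0],
    [1.4,-3.2,0],
    [1.4,-3.2,0],
    [1.4,-3.2,0],
    [1.4,-3.2,0],
    [1.4,-3.2,0],
    [1.4,-3.2,0],
    [1.4,-3.2,0],
    [1.4,-3.2,0],
    [1.4,-3.2,0],
    [1.4,-3.2,0],
  ],
  rotation=[
    [0,0,-0.055],
    [0,0,-0.055],
    [0,0,-0.055],
    [0,0,-0.055],
    [0,0,-0.055],
    [0,0,-0.055],
    [0,0,-0.055],
    [0,0,-0.055],
    [0,0,-0.055],
    [0,0,-0.055],
    [0,0,-0.055],
    [0,0,-0.055],
  ],
  claw=[8.5,8.5,8.5,8.5,8.5,8.5,8.5,8.5,8.5,8.5,8.5,8.5],
  squeeze=40,
)

```text
time_s: 1.1
position: [0.3468, 0.1216, 0.2269]
tool_rot: [[-0.006, 0.848, 0.53], [-0.001, 0.53, -0.848], [-1.0, -0.006, -0.003]]
ft_force: [1.1, 0.3, 0.6]
grip_width: 0.0847
```

Request:
play_rows(
  travel=[
    [1.4,-3.2,0],
    [1.4,-3.2,0],
    [1.4,-3.2,0],
    [1.4,-3.2,0],
    [1.4,-3.2,0],
    [1.4,-3.2,0],
    [1.4,-3.2,0],
    [1.4,-3.2,0],
    [1.4,-3.2,0],
    [1.4,-3.2,0],
    [0,0,0],
    [0,0,0],
  ],
  rotation=[
    [0,0,-0.055],
    [0,0,-0.055],
    [0,0,-0.055],
    [0,0,-0.055],
    [0,0,-0.055],
    [0,0,-0.055],
    [0,0,-0.055],
    [0,0,-0.055],
    [0,0,-0.055],
    [0,0,-0.055],
    [0,0,0],
    [0,0,0],
  ],
  claw=[8.5,8.5,8.5,8.5,8.5,8.5,8.5,8.5,8.5,8.5,8.5,8.5],
)

```text
time_s: 2.1
position: [0.4896, -0.2229, 0.2233]
tool_rot: [[-0.01, 0.999, -0.033], [0.006, -0.033, -0.999], [-1.0, -0.01, -0.006]]
ft_force: [-1.0, 0.8, 0.4]
grip_width: 0.0848
```

Request:
play_rows(
  travel=[
    [1.0,-0.65,-3],
    [1.0,-0.65,-3],
    [0,0,-3],
    [0,0,-2],
    [0,0,0],
    [0,0,0],
  ],
  rotation=[
    [-0.006,-0.01,0],
    [0,0,0],
    [0,0,0],
    [0,0,0],
    [0,0,0],
    [0,0,0],
  ],
  claw=[8.5,8.5,8.5,8.5,8.5,8.5],
)

```text
time_s: 2.6
position: [0.5092, -0.2328, 0.1104]
tool_rot: [[0.002, 1.0, -0.028], [-0.001, -0.028, -1.0], [-1.0, 0.002, 0.001]]
ft_force: [0.2, 0.0, 1.7]
grip_width: 0.0853
```

```bash
python3 - <<'E'
from h import *
for n in("scene","top"):
    im=env.get_image(n); cv2.imwrite(f"pics/{n}1.png",im[:,:,::-1])
crop("pics/top1.png","pics/t1.png",350,180,110,95,6)
crop("pics/scene1.png","pics/s1.png",160,160,115,120,5)
E
```

```text
(no output)
```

View pics/t1.png

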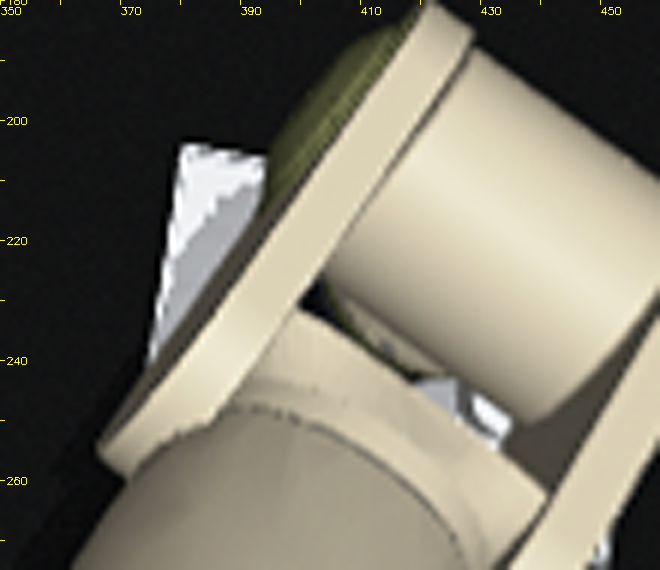

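View pics/s1.png

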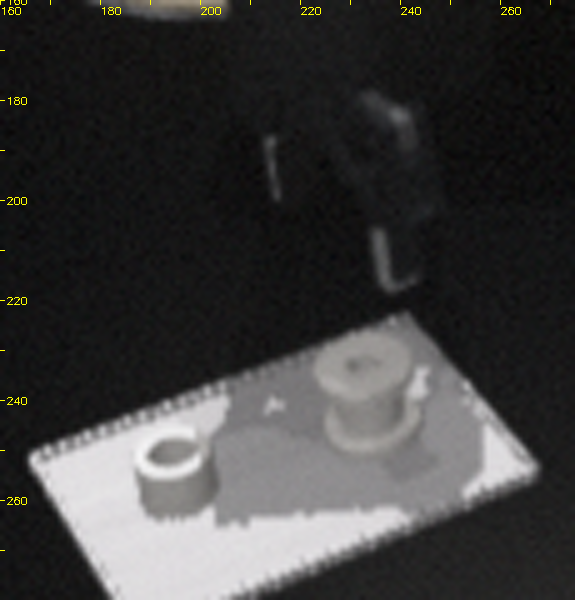

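The scene view shows the bobbin top at about (230.5, 233), where I expected it, with the fingers above and behind it. Descending now.

Request:
play_rows(
  travel=[
    [0,-0.2,-2],
    [0,0,-2],
    [0,0,-2],
    [0,0,-2],
    [0,0,-1],
    [0,0,0],
    [0,0,0],
  ],
  rotation=[
    [0,0,0],
    [0,0,0],
    [0,0,0],
    [0,0,0],
    [0,0,0],
    [0,0,0],
    [0,0,0],
  ],
  claw=[8.5,8.5,8.5,8.5,8.5,8.5,8.5],
)

```text
time_s: 3.28
position: [0.5148, -0.2376, 0.0308]
tool_rot: [[0.022, 0.999, -0.026], [-0.016, -0.026, -1.0], [-1.0, 0.023, 0.016]]
ft_force: [0.1, 0.9, 0.5]
grip_width: 0.0846
```

Request:
play_rows(
  travel=[
    [-0.5,0.2,-0.5],
    [0,0,-0.5],
    [0,0,0],
    [0,0,0],
  ],
  rotation=[
    [0.016,0.022,0],
    [0,0,0],
    [0,0,0],
    [0,0,0],
  ],
  claw=[8.5,8.5,8.5,8.5],
)

```text
time_s: 3.62
position: [0.511, -0.2365, 0.0241]
tool_rot: [[0.004, 1.0, -0.025], [-0.003, -0.025, -1.0], [-1.0, 0.004, 0.003]]
ft_force: [-0.3, -0.1, 0.4]
grip_width: 0.0851
```

Request:
play_rows(
  travel=[
    [-0.1,0.1,-0.4],
    [0,0,0],
    [0,0,0],
    [0,0,0],
    [0,0,0],
    [0,0,0],
    [0,0,0],
    [0,0,0],
    [0,0,0],
    [0,0,0],
  ],
  rotation=[
    [0.003,0.004,0],
    [0,0,0],
    [0,0,0],
    [0,0,0],
    [0,0,0],
    [0,0,0],
    [0,0,0],
    [0,0,0],
    [0,0,0],
    [0,0,0],
  ],
  claw=[8.5,8.5,8.5,4,4,4,4,4,4,4],
)

```text
time_s: 4.45
position: [0.5102, -0.2356, 0.021]
tool_rot: [[0.0, 1.0, -0.025], [-0.0, -0.025, -1.0], [-1.0, 0.0, 0.0]]
ft_force: [-0.4, -0.3, 0.5]
grip_width: 0.0488
```

Request:
play_rows(
  travel=[
    [0,0,1],
    [0,0,2],
    [0,0,3],
    [0,0,3],
    [0,0,3],
    [0,0,2],
    [0,0,0],
    [0,0,0],
  ],
  rotation=[
    [0,0,0],
    [0,0,0],
    [0,0,0],
    [0,0,0],
    [0,0,0],
    [0,0,0],
    [0,0,0],
    [0,0,0],
  ],
  claw=[4,4,4,4,4,4,4,4],
)

```text
time_s: 5.12
position: [0.5077, -0.2338, 0.1691]
tool_rot: [[-0.003, 1.0, -0.025], [0.002, -0.025, -1.0], [-1.0, -0.003, -0.002]]
ft_force: [-1.1, -0.1, -1.5]
grip_width: 0.0489
```

```bash
python3 - <<'E'
from h import *
for n in("scene","top"):
    im=env.get_image(n); cv2.imwrite(f"pics/{n}2.png",im[:,:,::-1])
crop("pics/scene2.png","pics/s2.png",160,140,125,120,5)
E
```

```text
(no output)
```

View pics/s2.png

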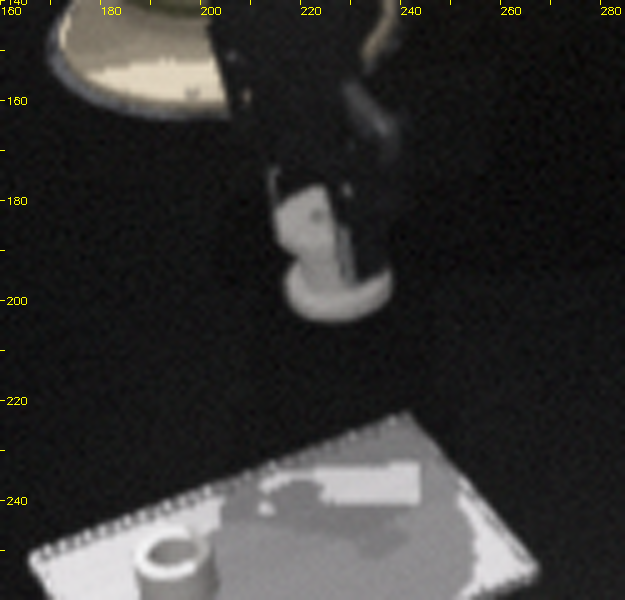

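```bash
cat >> h.py <<'E'
def circ(c,r,ax=(0,0,1)):
    ax=np.array(ax,float);ax/=np.linalg.norm(ax);u=np.cross(ax,[0,1,0]);u/=np.linalg.norm(u);v=np.cross(ax,u)
    t=np.linspace(0,2*np.pi,60); return np.array(c)+r*(np.outer(np.cos(t),u)+np.outer(np.sin(t),v))
def overlay(src,out,n,loops,x0,y0,w,h,s):
    im=cv2.imread(src)[y0:y0+h,x0:x0+w]; im=cv2.resize(im,None,fx=s,fy=s,interpolation=cv2.INTER_CUBIC)
    for L in loops:
        p=((proj(n,L)-[x0,y0]+.5)*s).astype(int); cv2.polylines(im,[p],False,(0,0,255),1)
    cv2.imwrite(out,im)
E
python3 - <<'E'
from h import *
b=np.array([.5077,-.2338,.1511])
L=[circ(b+[0,0,z],r) for z,r in((0,.025),(.01,.025),(.035,.025),(.045,.025),(.045,.008))]
overlay("pics/scene2.png","pics/o2.png","scene",L,190,160,70,60,10)
b=np.array([.510,-.2355,.003])
L=[circ(b+[0,0,z],r) for z,r in((0,.025),(.01,.025),(.035,.025),(.045,.025),(.045,.008))]
overlay("pics/scene0.png","pics/o0.png","scene",L,200,210,70,60,10)
E
```

```text
(no output)
```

View pics/o2.png

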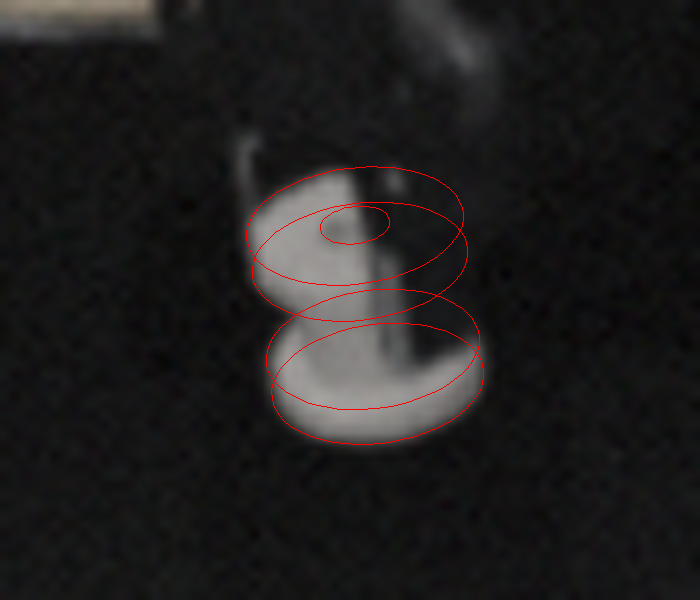

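View pics/o0.png

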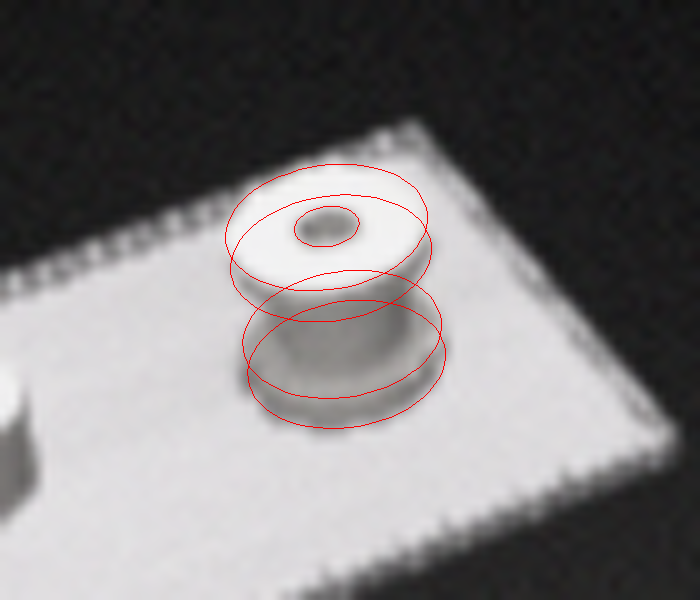

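The bobbin is held upright and centred on the TCP, and the overlay matches. Next, a check of the stage fit.

```bash
python3 - <<'E'
from h import *
b=np.array([.636,.043,0])
L=[circ(b+[0,0,z],r) for z,r in((0,.045),(.015,.045),(.015,.006),(.062,.006),(.070,.003))]
overlay("pics/scene0.png","pics/oa.png","scene",L,315,190,65,50,10)
overlay("pics/top0.png","pics/ob.png","top",L,265,160,60,55,10)
a=cv2.imread("pics/oa.png");c=cv2.imread("pics/ob.png")
cv2.imwrite("pics/oc.png",np.vstack([cv2.resize(a,(390,300)),cv2.resize(c,(327,300))[:, :].repeat(1,0) if 0 else cv2.copyMakeBorder(cv2.resize(c,(327,300)),0,0,0,63,0)]))
E
```

```text
(no output)
```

View pics/oa.png

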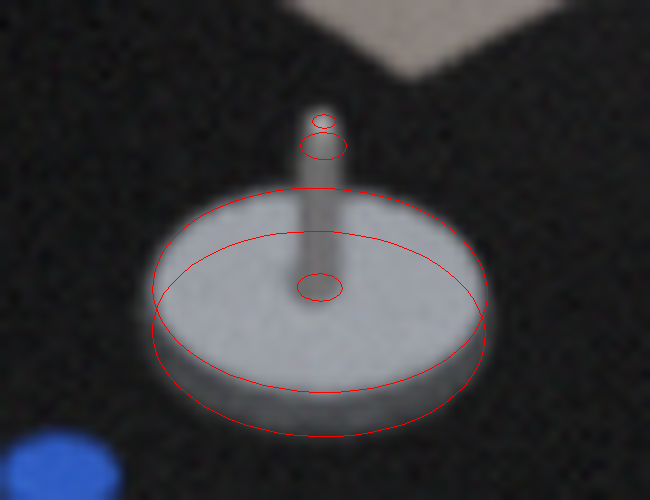

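View pics/ob.png

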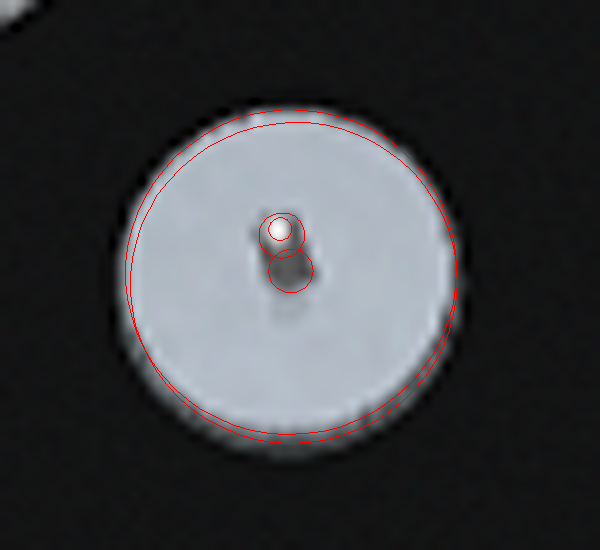

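The stage overlay fits within about 1 mm. Carrying the bobbin over now.

Request:
play_rows(
  travel=[
    [0.8,1.5,0],
    [1.4,3.0,0],
    [1.4,3.0,0],
    [1.4,3.0,0],
    [1.4,3.0,0],
    [1.4,3.0,0],
    [1.4,3.0,0],
    [1.4,3.0,0],
    [1.4,3.0,0],
    [0.5,1.0,0],
    [0,0,0],
    [0,0,0],
  ],
  rotation=[
    [0,0,0],
    [0,0,0],
    [0,0,0],
    [0,0,0],
    [0,0,0],
    [0,0,0],
    [0,0,0],
    [0,0,0],
    [0,0,0],
    [0,0,0],
    [0,0,0],
    [0,0,0],
  ],
  claw=[4,4,4,4,4,4,4,4,4,4,4,4],
)

```text
time_s: 6.22
position: [0.6287, 0.0449, 0.1452]
tool_rot: [[-0.041, 0.999, -0.03], [0.014, -0.03, -0.999], [-0.999, -0.042, -0.013]]
ft_force: [0.3, -0.6, -1.7]
grip_width: 0.049
```

Request:
play_rows(
  travel=[
    [0.7,-0.2,-0.5],
    [0,0,-0.5],
    [0,0,0],
    [0,0,0],
    [0,0,0],
  ],
  rotation=[
    [-0.014,-0.041,0],
    [0,0,0],
    [0,0,0],
    [0,0,0],
    [0,0,0],
  ],
  claw=[4,4,4,4,4],
)

```text
time_s: 6.63
position: [0.633, 0.0373, 0.132]
tool_rot: [[-0.008, 0.999, -0.036], [-0.0, -0.036, -0.999], [-1.0, -0.008, 0.001]]
ft_force: [-0.5, -0.3, -1.1]
grip_width: 0.0487
```

Request:
play_rows(
  travel=[
    [0.3,0.55,-1.0],
    [0,0,0],
    [0,0,0],
    [0,0,0],
  ],
  rotation=[
    [0,-0.008,0],
    [0,0,0],
    [0,0,0],
    [0,0,0],
  ],
  claw=[4,4,4,4],
)

```text
time_s: 6.97
position: [0.6358, 0.0405, 0.1232]
tool_rot: [[-0.0, 0.999, -0.038], [-0.0, -0.038, -0.999], [-1.0, -0.0, 0.0]]
ft_force: [-1.0, 0.2, -1.6]
grip_width: 0.0488
```

```bash
python3 - <<'E'
from h import *
for n in("scene","top"):
    im=env.get_image(n); cv2.imwrite(f"pics/{n}3.png",im[:,:,::-1])
o=env.observe();p=o['position'];print(p,o['tool_rot'][:,0])
b=p-[0,0,.018]
L=[circ(b+[0,0,z],r) for z,r in((0,.025),(.01,.025),(.035,.025),(.045,.025))]
b=np.array([.636,.043,0])
L+=[circ(b+[0,0,z],r) for z,r in((0.015,.045),(.015,.006),(.062,.006),(.070,.003))]
overlay("pics/scene3.png","pics/o3.png","scene",L,310,165,70,70,9)
overlay("pics/top3.png","pics/o3t.png","top",L,265,150,70,60,9)
E
```

```text
[0.6360705  0.04055056 0.12346165] [ 5.73112441e-04 -3.84140902e-04 -9.99999762e-01]
```

View pics/o3.png

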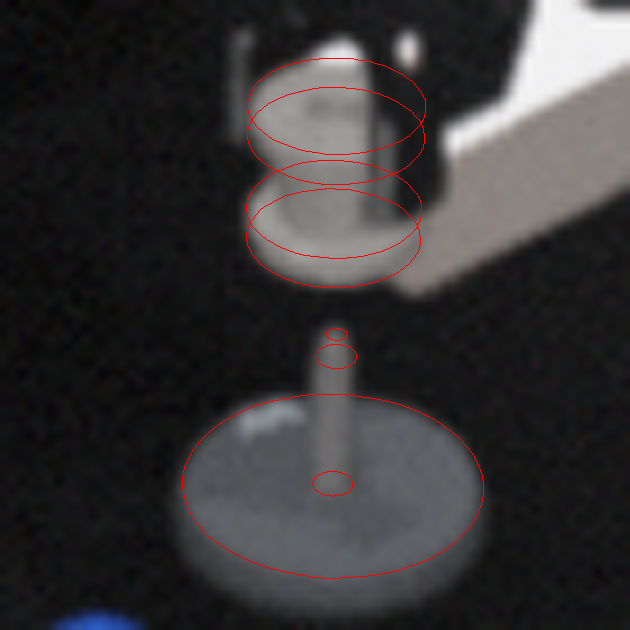

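View pics/o3t.png

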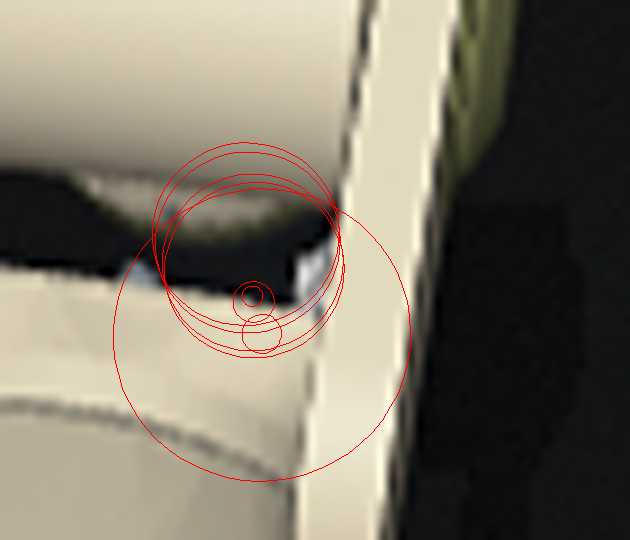

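The bobbin sits above the spindle. The model says about 2.5 mm more in +y, so I'll correct that and descend in stages.

Request:
play_rows(
  travel=[
    [0,0.25,0],
    [0,0,-1],
    [0,0,-1],
    [0,0,-0.5],
    [0,0,0],
    [0,0,0],
  ],
  rotation=[
    [0,0,0],
    [0,0,0],
    [0,0,0],
    [0,0,0],
    [0,0,0],
    [0,0,0],
  ],
  claw=[4,4,4,4,4,4],
)

```text
time_s: 7.57
position: [0.6358, 0.0432, 0.096]
tool_rot: [[0.0, 0.999, -0.038], [-0.0, -0.038, -0.999], [-1.0, 0.0, 0.0]]
ft_force: [-0.5, 0.6, -2.7]
grip_width: 0.0488
```

Request:
play_rows(
  travel=[
    [0,0,-0.5],
    [0,0,-0.5],
    [0,0,-0.5],
    [0,0,-0.5],
    [0,0,0],
    [0,0,0],
  ],
  rotation=[
    [0,0,0],
    [0,0,0],
    [0,0,0],
    [0,0,0],
    [0,0,0],
    [0,0,0],
  ],
  claw=[4,4,4,4,4,4],
)

```text
time_s: 8.07
position: [0.6358, 0.0431, 0.0736]
tool_rot: [[-0.0, 0.999, -0.038], [-0.0, -0.038, -0.999], [-1.0, -0.0, 0.0]]
ft_force: [-0.7, 0.0, -1.6]
grip_width: 0.0488
```

It is threaded onto the spindle with no contact force.

Request:
play_rows(
  travel=[
    [0,0,-0.7],
    [0,0,-0.7],
    [0,0,-0.7],
    [0,0,-0.7],
    [0,0,-0.5],
    [0,0,0],
    [0,0,0],
    [0,0,0],
  ],
  rotation=[
    [0,0,0],
    [0,0,0],
    [0,0,0],
    [0,0,0],
    [0,0,0],
    [0,0,0],
    [0,0,0],
    [0,0,0],
  ],
  claw=[4,4,4,4,4,4,4,4],
)

```text
time_s: 8.73
position: [0.6355, 0.0431, 0.0365]
tool_rot: [[-0.001, 0.999, -0.038], [-0.0, -0.038, -0.999], [-1.0, -0.001, 0.0]]
ft_force: [-0.5, 0.5, -2.3]
grip_width: 0.0486
```

Request:
play_rows(
  travel=[
    [0,0,-0.25],
    [0,0,0],
    [0,0,0],
    [0,0,0],
  ],
  rotation=[
    [0,0,0],
    [0,0,0],
    [0,0,0],
    [0,0,0],
  ],
  claw=[4,4,4,4],
)

```text
time_s: 9.07
position: [0.6361, 0.0431, 0.0347]
tool_rot: [[0.001, 0.999, -0.038], [-0.001, -0.038, -0.999], [-1.0, 0.001, 0.0]]
ft_force: [-0.6, -0.1, -1.7]
grip_width: 0.0489
```

Request:
play_rows(
  travel=[
    [0,0,-0.1],
    [0,0,0],
    [0,0,0],
    [0,0,0],
    [0,0,0],
    [0,0,0],
    [0,0,0],
    [0,0,0],
    [0,0,0],
  ],
  rotation=[
    [0,0,0],
    [0,0,0],
    [0,0,0],
    [0,0,0],
    [0,0,0],
    [0,0,0],
    [0,0,0],
    [0,0,0],
    [0,0,0],
  ],
  claw=[4,4,8.5,8.5,8.5,8.5,8.5,8.5,8.5],
)

```text
time_s: 9.82
position: [0.637, 0.043, 0.0352]
tool_rot: [[0.004, 0.999, -0.038], [-0.001, -0.038, -0.999], [-1.0, 0.004, 0.001]]
ft_force: [-0.1, -0.3, 0.2]
grip_width: 0.0852
```

Request:
play_rows(
  travel=[
    [0,0,1],
    [0,0,2],
    [0,0,3.5],
    [0,0,3.5],
    [0,0,3.5],
    [0,0,3.5],
    [0,0,3],
    [0,0,0],
    [0,0,0],
  ],
  rotation=[
    [0,0,0],
    [0,0,0],
    [0,0,0],
    [0,0,0],
    [0,0,0],
    [0,0,0],
    [0,0,0],
    [0,0,0],
    [0,0,0],
  ],
  claw=[8.5,8.5,8.5,8.5,8.5,8.5,8.5,8.5,8.5],
)

```text
time_s: 10.57
position: [0.6331, 0.0434, 0.2499]
tool_rot: [[0.005, 0.999, -0.038], [-0.001, -0.038, -0.999], [-1.0, 0.005, 0.001]]
ft_force: [0.8, -0.4, -1.2]
grip_width: 0.085
```

```bash
python3 - <<'E'
from h import *
for n in("scene",):
    im=env.get_image(n); cv2.imwrite(f"pics/{n}4.png",im[:,:,::-1])
b=np.array([.636,.043,0.015])
L=[circ(b+[0,0,z],r) for z,r in((0,.025),(.01,.025),(.035,.025),(.045,.025))]
L+=[circ(b+[0,0,z],r) for z,r in((0.0,.045),(.047,.006),(.055,.003))]
overlay("pics/scene4.png","pics/o4.png","scene",L,310,165,70,70,9)
E
```

```text
(no output)
```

View pics/o4.png

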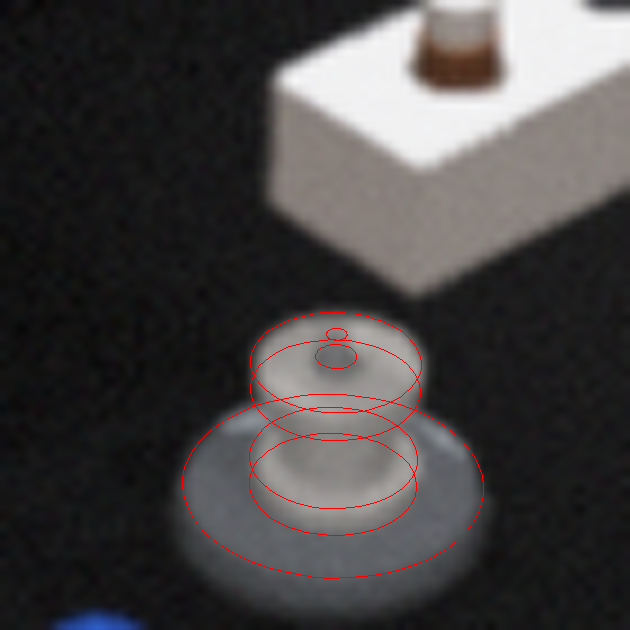

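The bobbin is fully seated; the overlay matches at seat height. Next the torch.

Request:
play_rows(
  travel=[
    [-0.7,1.5,0],
    [-1.0,2.7,0],
    [-1.0,2.7,0],
    [-1.0,2.7,0],
    [-1.0,2.7,0],
    [-1.0,2.7,0],
    [-1.0,2.7,0],
    [-1.0,2.7,0],
    [-0.5,1.5,0],
    [0,0,0],
    [0,0,0],
    [0,0,0],
  ],
  rotation=[
    [0,0,0],
    [0,0,0],
    [0,0,0],
    [0,0,0],
    [0,0,0],
    [0,0,0],
    [0,0,0],
    [0,0,0],
    [0,0,0],
    [0,0,0],
    [0,0,0],
    [0,0,0],
  ],
  claw=[8.5,8.5,8.5,8.5,8.5,8.5,8.5,8.5,8.5,8.5,8.5,8.5],
)

```text
time_s: 11.62
position: [0.5363, 0.2756, 0.2357]
tool_rot: [[-0.023, 0.999, -0.038], [-0.004, -0.038, -0.999], [-1.0, -0.023, 0.005]]
ft_force: [0.3, -0.1, 1.0]
grip_width: 0.0846
```

Request:
play_rows(
  travel=[
    [0.5,-0.35,0],
    [0,0,-1.5],
    [0,0,-1.5],
    [0,0,-1],
    [0,0,0],
    [0,0,0],
    [0,0,0],
  ],
  rotation=[
    [0.004,-0.023,0],
    [0,0,0],
    [0,0,0],
    [0,0,0],
    [0,0,0],
    [0,0,0],
    [0,0,0],
  ],
  claw=[8.5,8.5,8.5,8.5,8.5,8.5,8.5],
)

```text
time_s: 12.2
position: [0.5434, 0.2652, 0.1927]
tool_rot: [[-0.002, 0.999, -0.046], [-0.002, -0.046, -0.999], [-1.0, -0.001, 0.002]]
ft_force: [-0.3, 0.5, 0.5]
grip_width: 0.085
```

```bash
python3 - <<'E'
from h import *
im=env.get_image("scene"); cv2.imwrite("pics/scene5.png",im[:,:,::-1])
o=env.observe();p=o['position'];print(p,o['tool_rot'][:,0])
b=np.array([.541,.272,.010])
L=[circ(b+[0,0,z],r) for z,r in((.04,.012),(.118,.012),(.13,.0125))]+[circ(p,.003)]
overlay("pics/scene5.png","pics/o5.png","scene",L,335,95,90,85,8)
E
```

```text
[0.54351071 0.26523242 0.19302305] [-8.81648058e-04 -2.11042684e-03 -9.99997384e-01]
```

View pics/o5.png

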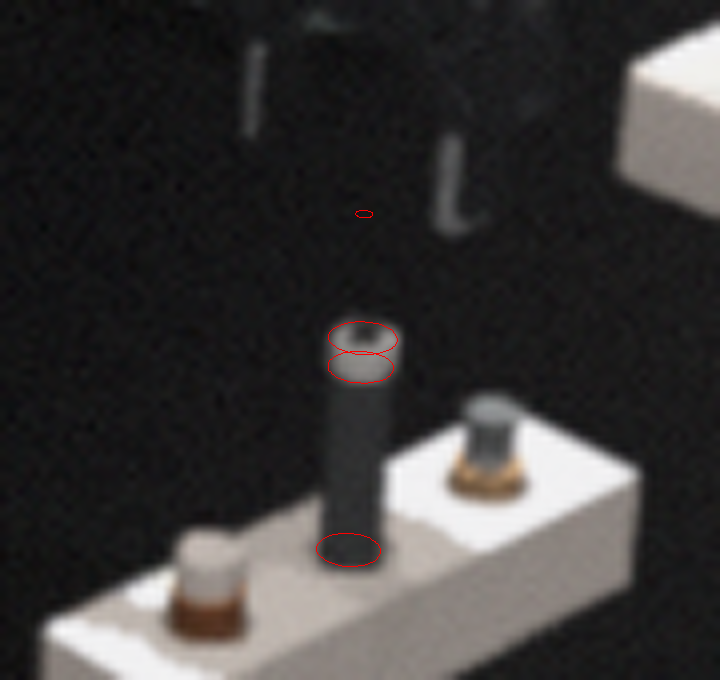

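The torch model matches at (0.541, 0.272). I'll correct by dx −2.5, dy +6.5 mm and descend.

Request:
play_rows(
  travel=[
    [-0.25,0.65,0],
    [0,0,-1.5],
    [0,0,-1.0],
    [0,0,0],
    [0,0,0],
    [0,0,0],
  ],
  rotation=[
    [0,0,0],
    [0,0,0],
    [0,0,0],
    [0,0,0],
    [0,0,0],
    [0,0,0],
  ],
  claw=[8.5,8.5,8.5,8.5,8.5,8.5],
)

```text
time_s: 12.75
position: [0.5417, 0.2733, 0.1705]
tool_rot: [[0.004, 0.999, -0.047], [-0.0, -0.047, -0.999], [-1.0, 0.004, 0.0]]
ft_force: [-0.1, -0.0, -1.1]
grip_width: 0.0851
```

Request:
play_rows(
  travel=[
    [-0.05,-0.1,-1.5],
    [0,0,-1.5],
    [0,0,-1.5],
    [0,0,-1.5],
    [0,0,-1.5],
    [0,0,-0.5],
    [0,0,0],
    [0,0,0],
    [0,0,0],
  ],
  rotation=[
    [0,0.004,0],
    [0,0,0],
    [0,0,0],
    [0,0,0],
    [0,0,0],
    [0,0,0],
    [0,0,0],
    [0,0,0],
    [0,0,0],
  ],
  claw=[8.5,8.5,8.5,8.5,8.5,8.5,8.5,8.5,8.5],
)

```text
time_s: 13.5
position: [0.5442, 0.2738, 0.0947]
tool_rot: [[0.012, 0.999, -0.046], [0.003, -0.046, -0.999], [-1.0, 0.012, -0.004]]
ft_force: [0.6, 0.8, 0.5]
grip_width: 0.0851
```

Request:
play_rows(
  travel=[
    [-0.3,-0.15,-1.0],
    [0,0,0],
    [0,0,0],
    [0,0,0],
  ],
  rotation=[
    [-0.003,0.012,0],
    [0,0,0],
    [0,0,0],
    [0,0,0],
  ],
  claw=[8.5,8.5,8.5,8.5],
)

```text
time_s: 13.83
position: [0.5418, 0.2724, 0.0861]
tool_rot: [[0.003, 0.999, -0.046], [0.001, -0.046, -0.999], [-1.0, 0.003, -0.001]]
ft_force: [-1.0, 0.8, -0.2]
grip_width: 0.0852
```

Request:
play_rows(
  travel=[
    [-0.05,0,0],
    [0,0,0],
    [0,0,0],
    [0,0,0],
    [0,0,0],
    [0,0,0],
    [0,0,0],
    [0,0,0],
    [0,0,0],
    [0,0,0],
    [0,0,0],
    [0,0,0],
  ],
  rotation=[
    [0,0,0],
    [0,0,0],
    [0,0,0],
    [0,0,0],
    [0,0,0],
    [0,0,0],
    [0,0,0],
    [0,0,0],
    [0,0,0],
    [0,0,0],
    [0,0,0],
    [0,0,0],
  ],
  claw=[1.5,1.5,1.5,1.5,1.5,1.5,1.5,1.5,1.5,1.5,1.5,1.5],
  squeeze=50,
)

```text
time_s: 14.83
position: [0.5416, 0.2725, 0.087]
tool_rot: [[0.004, 0.999, -0.046], [0.001, -0.046, -0.999], [-1.0, 0.004, -0.001]]
ft_force: [0.2, -0.6, 0.8]
grip_width: 0.0228
```

Request:
play_rows(
  travel=[
    [0,0,0.7],
    [0,0,1.2],
    [0,0,1.2],
    [0,0,1.2],
    [0,0,1.2],
    [0,0,1.5],
    [0,0,2],
    [0,0,2],
    [0,0,2],
    [0,0,0],
    [0,0,0],
  ],
  rotation=[
    [0,0,0],
    [0,0,0],
    [0,0,0],
    [0,0,0],
    [0,0,0],
    [0,0,0],
    [0,0,0],
    [0,0,0],
    [0,0,0],
    [0,0,0],
    [0,0,0],
  ],
  claw=[1.5,1.5,1.5,1.5,1.5,1.5,1.5,1.5,1.5,1.5,1.5],
)

```text
time_s: 15.75
position: [0.5394, 0.2718, 0.225]
tool_rot: [[0.001, 0.999, -0.046], [0.0, -0.046, -0.999], [-1.0, 0.001, -0.0]]
ft_force: [-0.6, -0.3, -0.5]
grip_width: 0.0229
```

```bash
python3 - <<'E'
from h import *
im=env.get_image("scene"); cv2.imwrite("pics/scene6.png",im[:,:,::-1])
o=env.observe();p=o['position'];ax=-o['tool_rot'][:,0];print(p,ax,o['q'])
b=p-ax*.077
L=[circ(b+ax*z,r,ax) for z,r in((0,.015),(.03,.015),(.03,.012),(.118,.012),(.13,.0125))]
overlay("pics/scene6.png","pics/o6.png","scene",L,335,75,90,95,7)
E
```

```text
[0.53955125 0.27188269 0.22519136] [-1.10565865e-03 -3.22992405e-04  9.99999337e-01] [1.55291722e+01 2.75345660e+01 6.58736351e+01 8.71608112e-04
 8.65258073e+01 1.81809777e+01]
```

View pics/o6.png

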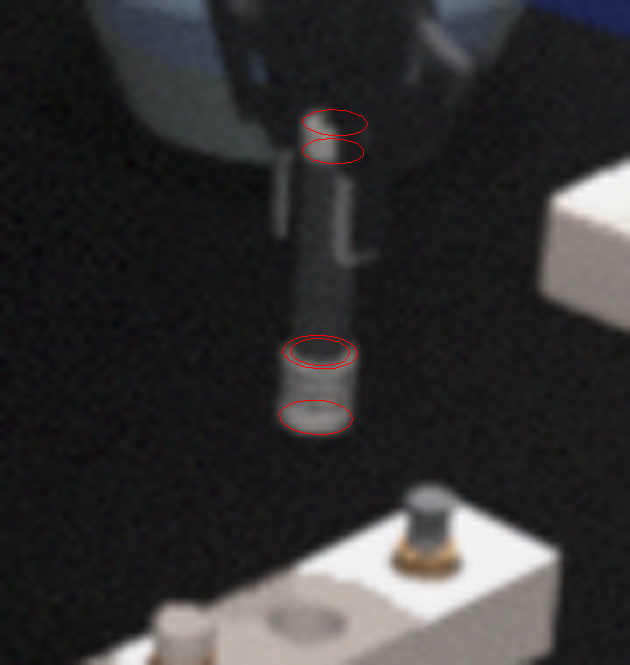

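The torch is held straight and drawn clear, with its lens at z ≈ 0.148. I'll move over beside the stage, then tilt −45° about y with the TCP goal at about (0.511, 0.043, 0.163).

Request:
play_rows(
  travel=[
    [-0.2,-1.2,0],
    [-0.3,-2.4,0],
    [-0.3,-2.4,0],
    [-0.3,-2.4,0],
    [-0.3,-2.4,0],
    [-0.3,-2.4,0],
    [-0.3,-2.4,0],
    [-0.3,-2.4,0],
    [-0.3,-2.4,0],
    [-0.2,-1.2,0],
    [0,0,0],
    [0,0,0],
  ],
  rotation=[
    [0,0,0],
    [0,0,0],
    [0,0,0],
    [0,0,0],
    [0,0,0],
    [0,0,0],
    [0,0,0],
    [0,0,0],
    [0,0,0],
    [0,0,0],
    [0,0,0],
    [0,0,0],
  ],
  claw=[1.5,1.5,1.5,1.5,1.5,1.5,1.5,1.5,1.5,1.5,1.5,1.5],
)

```text
time_s: 16.8
position: [0.5002, 0.0405, 0.2112]
tool_rot: [[-0.025, 0.999, -0.047], [-0.002, -0.047, -0.999], [-1.0, -0.024, 0.003]]
ft_force: [-0.8, -0.2, -1.2]
grip_width: 0.0229
```

Request:
play_rows(
  travel=[
    [0,0,0],
    [0,0,0],
    [0,0,0],
    [0,0,0],
    [0,0,0],
    [0,0,0],
    [0,0,0],
  ],
  rotation=[
    [0,-0.06,0],
    [0,-0.06,0],
    [0,-0.06,0],
    [0,-0.06,0],
    [0,-0.06,0],
    [0,0,0],
    [0,0,0],
  ],
  claw=[1.5,1.5,1.5,1.5,1.5,1.5,1.5],
)

```text
time_s: 17.38
position: [0.4982, 0.0445, 0.2072]
tool_rot: [[0.276, 0.96, -0.041], [0.002, -0.044, -0.999], [-0.961, 0.276, -0.014]]
ft_force: [0.3, -0.7, -0.8]
grip_width: 0.0231
```

Request:
play_rows(
  travel=[
    [0,0,0],
    [0,0,0],
    [0,0,0],
    [0,0,0],
    [0,0,0],
    [0,0,0],
    [0,0,0],
    [0,0,0],
    [0,0,0],
    [0,0,0],
  ],
  rotation=[
    [0,-0.06,0],
    [0,-0.06,0],
    [0,-0.06,0],
    [0,-0.06,0],
    [0,-0.06,0],
    [0,-0.06,0],
    [0,-0.06,0],
    [0,-0.06,0],
    [0,0,0],
    [0,0,0],
  ],
  claw=[1.5,1.5,1.5,1.5,1.5,1.5,1.5,1.5,1.5,1.5],
)

```text
time_s: 18.22
position: [0.5021, 0.0482, 0.2058]
tool_rot: [[0.692, 0.722, -0.022], [0.009, -0.04, -0.999], [-0.722, 0.691, -0.034]]
ft_force: [0.4, -0.2, -0.9]
grip_width: 0.0226
```

```bash
cat > chk.py <<'E'
from h import *
import sys
tag=sys.argv[1]
im=env.get_image("scene"); cv2.imwrite(f"pics/scene{tag}.png",im[:,:,::-1])
o=env.observe();p=o['position'];R=o['tool_rot'];ax=-R[:,0];C=np.array([.636,.043,.0375])
lens=p-ax*.077; d=C-lens; al=d@ax; perp=d-al*ax
print("t",o['time_s'],"tcp",p.round(4),"axis",ax.round(3),"tilt",np.degrees(np.arccos(ax[2])).round(1),"lens",lens.round(4),"along",al.round(4),"perp",perp.round(4),"q",o['q'].round(1),"goal dtcp cm",((C+.177*ax-p)*100).round(2), np.abs(o['qvel']).max().round(2))
L=[circ(lens+ax*z,r,ax) for z,r in((0,.015),(.03,.015),(.03,.012),(.118,.012),(.13,.0125))]
L+=[np.array([lens,lens-ax*.1])]
overlay(f"pics/scene{tag}.png",f"pics/o{tag}.png","scene",L,260,120,120,120,6)
E
python3 chk.py 7
```

```text
t 18.2667 tcp [0.5021 0.0482 0.2059] axis [-0.692 -0.009  0.722] tilt 43.8 lens [0.5554 0.0489 0.1502] along -0.1371 perp [-0.0142 -0.0071 -0.0137] q [-13.    6.5 115.2  32.1  18.  -38. ] goal dtcp cm [ 1.14 -0.68 -4.05] 0.6
```

View pics/o7.png

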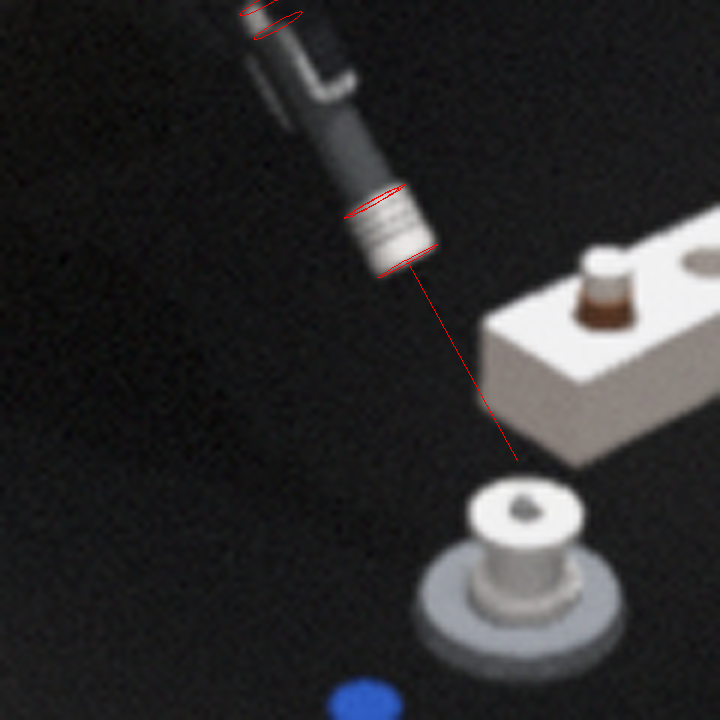

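The axis overlay matches the torch, and the beam line currently passes about 2 cm off the bobbin centre. Joint 5 is at 18° (limit 10°), so I'll aim for about 40° tilt and 11 cm: slightly less tilt, then down and forward.

Request:
play_rows(
  travel=[
    [0.3,-0.1,-0.5],
    [0.3,-0.1,-0.5],
    [0.3,-0.1,-0.5],
    [0.3,-0.1,-0.5],
    [0,0,0],
    [0,0,0],
    [0,0,0],
  ],
  rotation=[
    [0,0.03,0],
    [0,0.03,0],
    [0,0,0],
    [0,0,0],
    [0,0,0],
    [0,0,0],
    [0,0,0],
  ],
  claw=[1.5,1.5,1.5,1.5,1.5,1.5,1.5],
)

```text
time_s: 18.85
position: [0.5177, 0.0444, 0.1856]
tool_rot: [[0.642, 0.766, -0.022], [0.01, -0.037, -0.999], [-0.767, 0.641, -0.032]]
ft_force: [-0.1, 0.8, -1.9]
grip_width: 0.0227
```

```bash
sed -i 's/\.177\*ax/.187*ax/' chk.py; python3 chk.py 8
```

```text
t 18.9 tcp [0.5176 0.0444 0.1856] axis [-0.642 -0.01   0.767] tilt 39.9 lens [0.5671 0.0452 0.1266] along -0.1125 perp [-0.0033 -0.0034 -0.0028] q [-12.6  10.2 112.4  25.8  20.1 -32. ] goal dtcp cm [-0.17 -0.33 -0.48] 0.43
```

The tilt is 39.9°, the bobbin is 112 mm ahead and the beam is about 6 mm off. I'll let it settle and do a final visual check.

Request:
play_rows(
  travel=[
    [-0.1,-0.3,-0.4],
    [0,0,0],
    [0,0,0],
    [0,0,0],
    [0,0,0],
    [0,0,0],
    [0,0,0],
    [0,0,0],
    [0,0,0],
  ],
  rotation=[
    [0,0,0],
    [0,0,0],
    [0,0,0],
    [0,0,0],
    [0,0,0],
    [0,0,0],
    [0,0,0],
    [0,0,0],
    [0,0,0],
  ],
  claw=[1.5,1.5,1.5,1.5,1.5,1.5,1.5,1.5,1.5],
)

```text
time_s: 19.65
position: [0.5163, 0.0418, 0.1831]
tool_rot: [[0.644, 0.765, -0.022], [0.01, -0.037, -0.999], [-0.765, 0.643, -0.032]]
ft_force: [-0.4, 0.1, -1.0]
grip_width: 0.0232
```

```bash
python3 chk.py 9; python3 - <<'E'
from h import *
im=env.get_image("top"); cv2.imwrite("pics/top9.png",im[:,:,::-1])
E
```

```text
t 19.7 tcp [0.5163 0.0418 0.1831] axis [-0.644 -0.01   0.765] tilt 40.1 lens [0.5659 0.0426 0.1242] along -0.1115 perp [-0.0017 -0.0008 -0.0014] q [-13.1  10.3 113.   27.6  19.6 -34.2] goal dtcp cm [-0.07 -0.08 -0.25] 0.13
```

View pics/o9.png

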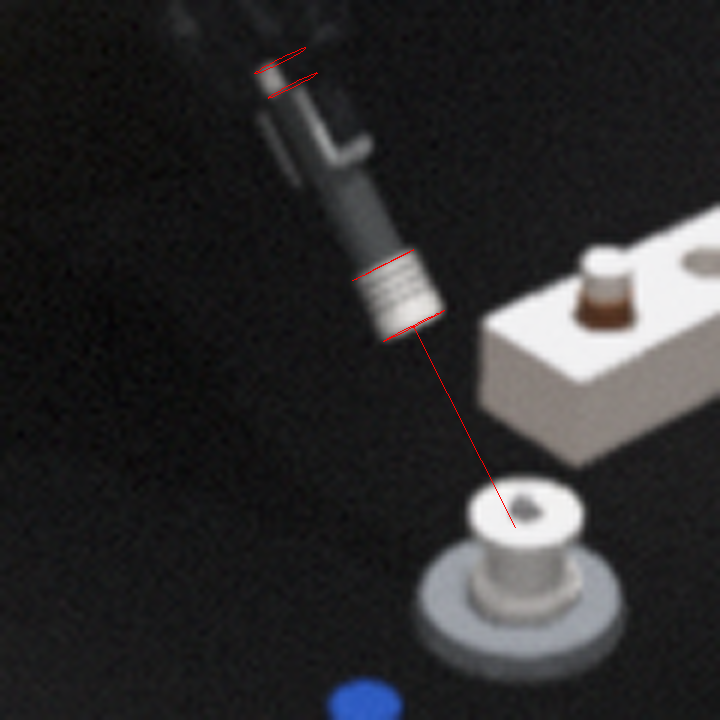

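View pics/top9.png

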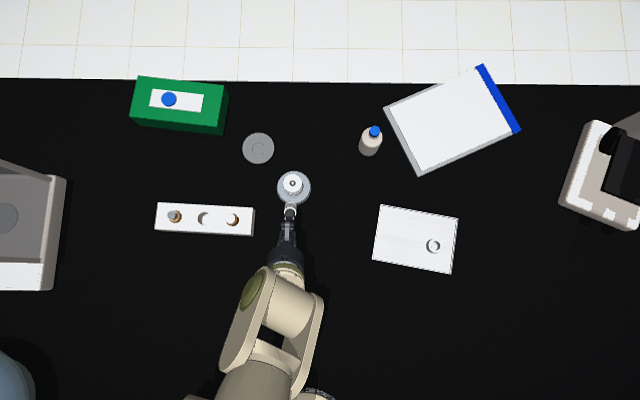

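Both views agree: the torch points at the seated bobbin, and the vial (232,219), brush (175,216), bushing (433,245), bottle and dish are where they were. Handing in.

```bash
python3 -c "
from rig import env
print(env.close_job()); print(env.observe()['position'],env.observe()['grip_width'])"
```

```text
the job is handed in; nothing more can be done
None
the job is handed in; nothing more can be done
```

The job is handed in at about 20 s of the 48 s allowed: the bobbin is on the spindle, fully down and released, and the gripper is holding the torch still, pointed at it.

- **Bobbin:** the image overlay after release matched it at the seat height. No push showed on the wrist while it went down.
- **Torch:** it is tilted 40.1° from vertical. The bobbin centre is about 112 mm ahead of the lens and about 2 mm off the beam line. The lens is at z ≈ 0.124 m, and the joints were nearly still at the last check.
- **Bystanders:** none of them moved visibly in the last top view.

**Changed from plan:** I stopped at about 40° rather than 45°, because joint 5 was close to its limit there (about 20°, limit 10°).

**Did not fully agree:** the gripper's opening read about 1 mm less than the true diameter on both objects, and the two cameras differed by up to 4 mm on single points. Neither affected the result.

I had no direct measure of the contact forces on the torch or the bobbin, and closing the job gives no verdict.

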